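# Trace the arch edge of an insole with a touch probe

### The job

Take the touch probe out of its stand and, with the side of its pin, trace the arch edge of the insole clamped in the jig from the heel-end rib to the toe-end rib in a slow pass, keeping the pin lightly pressed on the edge all the way round its curves and never pushing the jig with more than 8 N. Then lower the probe back into its stand, fully home and upright, before letting go, and leave everything else where it is.

Things in the scene. Friction and masses are not known exactly. Their poses are not given: they have to be found in the camera images.
- jig: Tracing jig fixed to the table: aluminium base plate 160 (x) x 240 (y) x 10 mm, carrying a clamped blue insole on a sprung carriage. Origin at the centre of its underside; z up; x points away from the robot (yaw within 0.3 rad). On the +x side of the insole only two 4 mm ribs rise above the plate
- insole_seat (a point): jig x 0, y 0, z 36 mm: nominal centre of the insole's top. Insole 12 mm thick (z 24 to 36 mm), 76 x 212 mm, heel at jig -y, toe at +y, arch edge facing jig +x; strap and knob on it up to 48 mm, within x -27 to 3 mm. It was clamped by hand: it really sits up to 8 mm either way along jig x and turned up to 0.06 rad about this point, NOT measured: find the edge by feel
- arch_nominal (a point): jig x 20, y 0, z 30 mm: nominal point of the arch edge, half-way up it (fixed to the jig, so off by the clamping error). Nominal edge as y: x in mm in the jig's frame: -70: 30.2, -60: 29.8, -50: 28.4, -40: 26.3, -30: 24, -20: 21.8, -10: 20.3, 0: 20, 10: 21.1, 20: 23.4, 30: 26.9, 40: 31.1, 50: 35, 60: 37.8, 70: 39.1
- carriage_mid (a point): jig x 0, y 0, z 17 mm: middle, at rest, of the carriage under the insole. It floats along jig x on a spring of 4.5 N per mm, up to 12 mm either way, little friction: each 1 mm of push towards jig -x adds at most about 4.5 N. More than 8 N on the jig spoils the tracing
- start_rib (a point): steel rib 30 x 3 mm, 4 mm high, on the base plate at the heel end: its top centre (jig x 60, y -60, z 14 mm). The rib lies along x and marks where along the jig's y the tracing starts
- end_rib (a point): the same rib at the toe end (jig x 60, y +60, z 14 mm): marks where along y the tracing ends
- probe_tip (a point): free end of the touch probe's pin. The probe is loose, 85 to 170 g: a steel pin 6 mm in diameter and 30 mm long, below a black square grip 24 x 24 x 50 mm (30 to 80 mm above the tip), with a steel button 14 mm across, 8 mm high, on top. z points from the tip up along the probe, x and y are square to the grip's sides
- probe_grip (a point): centre of the probe's square grip, 55 mm above its tip. At the start the probe stands upright in its stand with the grip's lower face on the stand's top, so this point is 70 mm above the table
- stand_hole (a point): centre of the mouth of the round hole (11 mm in diameter, 36 mm deep) in the top of the probe's wooden stand, a block 70 x 70 x 45 mm fixed to the table, left or right of the jig. When the probe is home its tip is 30 mm below this point. z up, x and y along the block's sides; the probe's grip starts square to them
- bottle: white squeeze bottle with a red cap, 54 mm across, 120 mm tall; bystander. Origin at the centre of its underside. It stands on the far side of the jig from the stand (the two swap sides)
- glue_pot: white glue pot with a blue cone spout on one base, 90 x 140 x 102 mm, beyond the jig; bystander. Origin under the centre of its base
- spare_insole: loose spare blue insole, 76 x 212 x 10 mm, flat on the table beyond the jig; bystander (not the one to trace)
- marker: white marker pen lying on the table, 14 mm thick, 120 mm long; bystander
- tape: brown cardboard ring, 90 mm across, 25 mm high; bystander
- shim: flat green disc, 44 mm across, 6 mm thick; bystander
- scraper: spatula-shaped scraper lying on the table, 150 mm long; bystander

How it is judged:
On the way, in this order (a step that is already met when the one before it is completed fails the run):
1. the probe's pin bears on the insole's arch edge by the start rib (jig y -64 to -46 mm) with more than 0.5 N, tip between the base plate and the insole's top (jig z 12 to 34 mm) (y of probe_tip in the frame of jig between -0.064 and -0.046 m and z of probe_tip in the frame of jig between 0.012 and 0.034 m and x of probe_tip in the frame of jig between 0.008 and 0.06 m and contact force between probe and jig above 0.5 N), for 0.1 s.
2. the probe's pin bears on the insole's arch edge at jig y -40.5 to -31.5 mm with more than 0.5 N, tip between the base plate and the insole's top (jig z 12 to 34 mm) (y of probe_tip in the frame of jig between -0.0405 and -0.0315 m and z of probe_tip in the frame of jig between 0.012 and 0.034 m and x of probe_tip in the frame of jig between 0.008 and 0.06 m and contact force between probe and jig above 0.5 N), for 0.1 s.
3. the probe's pin bears on the insole's arch edge at jig y -28.5 to -19.5 mm with more than 0.5 N, tip between the base plate and the insole's top (jig z 12 to 34 mm) (y of probe_tip in the frame of jig between -0.0285 and -0.0195 m and z of probe_tip in the frame of jig between 0.012 and 0.034 m and x of probe_tip in the frame of jig between 0.008 and 0.06 m and contact force between probe and jig above 0.5 N), for 0.1 s.
4. the probe's pin bears on the insole's arch edge at jig y -16.5 to -7.5 mm with more than 0.5 N, tip between the base plate and the insole's top (jig z 12 to 34 mm) (y of probe_tip in the frame of jig between -0.0165 and -0.0075 m and z of probe_tip in the frame of jig between 0.012 and 0.034 m and x of probe_tip in the frame of jig between 0.008 and 0.06 m and contact force between probe and jig above 0.5 N), for 0.1 s.
5. the probe's pin bears on the insole's arch edge at jig y -4.5 to 4.5 mm with more than 0.5 N, tip between the base plate and the insole's top (jig z 12 to 34 mm) (y of probe_tip in the frame of jig between -0.0045 and 0.0045 m and z of probe_tip in the frame of jig between 0.012 and 0.034 m and x of probe_tip in the frame of jig between 0.008 and 0.06 m and contact force between probe and jig above 0.5 N), for 0.1 s.
6. the probe's pin bears on the insole's arch edge at jig y 7.5 to 16.5 mm with more than 0.5 N, tip between the base plate and the insole's top (jig z 12 to 34 mm) (y of probe_tip in the frame of jig between 0.0075 and 0.0165 m and z of probe_tip in the frame of jig between 0.012 and 0.034 m and x of probe_tip in the frame of jig between 0.008 and 0.06 m and contact force between probe and jig above 0.5 N), for 0.1 s.
7. the probe's pin bears on the insole's arch edge at jig y 19.5 to 28.5 mm with more than 0.5 N, tip between the base plate and the insole's top (jig z 12 to 34 mm) (y of probe_tip in the frame of jig between 0.0195 and 0.0285 m and z of probe_tip in the frame of jig between 0.012 and 0.034 m and x of probe_tip in the frame of jig between 0.008 and 0.06 m and contact force between probe and jig above 0.5 N), for 0.1 s.
8. the probe's pin bears on the insole's arch edge at jig y 31.5 to 40.5 mm with more than 0.5 N, tip between the base plate and the insole's top (jig z 12 to 34 mm) (y of probe_tip in the frame of jig between 0.0315 and 0.0405 m and z of probe_tip in the frame of jig between 0.012 and 0.034 m and x of probe_tip in the frame of jig between 0.008 and 0.06 m and contact force between probe and jig above 0.5 N), for 0.1 s.
9. the probe's pin bears on the insole's arch edge by the end rib (jig y 46 to 64 mm) with more than 0.5 N, tip between the base plate and the insole's top (jig z 12 to 34 mm) (y of probe_tip in the frame of jig between 0.046 and 0.064 m and z of probe_tip in the frame of jig between 0.012 and 0.034 m and x of probe_tip in the frame of jig between 0.008 and 0.06 m and contact force between probe and jig above 0.5 N), for 0.1 s.
10. the probe, still held in the fingers, is lowered into its stand to within 5 mm of home (z of probe_tip in the frame of stand_hole below -0.025 m and horizontal distance between probe_tip and stand_hole below 0.006 m and contact force between the fingers and probe above 1 N), for 0.1 s.
At the end, for the whole second after the job is handed in: the probe stands in its stand, its tip at least 27.5 mm below the hole's mouth and within 5 mm of its axis, upright within 0.08 rad, at rest and released (z of probe_tip in the frame of stand_hole below -0.0275 m and horizontal distance between probe_tip and stand_hole below 0.005 m and angle between probe_tip's own z axis and vertical below 0.08 rad and linear speed of probe below 0.02 m/s); the robot touches nothing.
It fails at once if the probe pushes on the jig with more than 8 N (contact force between probe and jig above 8 N).
It fails at once if the robot itself pushes on the jig with more than 8 N (contact force between the arm and jig above 8 N).
It fails at once if the fingers push on the jig with more than 8 N (contact force between the fingers and jig above 8 N).
It fails at once if a bystander is moved by more than 30 mm (distance of any of bottle, glue_pot, spare_insole, marker, tape, shim, scraper from where it was at the start of the episode above 0.03 m).
It also fails if it takes over 72 s, if anything falls off the work surface, if the arm or the gripper's body presses on something with over 40 N, if the wrist force passes 120 N, or if a joint passes its speed limit or range.

### The arm

A 6-joint arm with a two-finger parallel gripper is mounted at the origin on the work surface. World frame = base frame: x ahead of the robot, y to its left, z up, the work surface at z = 0. Lengths are in m, angles in rad, forces in N, time in s.
With the tool pointing down it reaches from about 0.35 to 0.775 m from the base axis. Payload 5.5 kg.
Tool frame: the origin (TCP) lies between the finger pads; the fingertips stand 11 mm ahead of it and the grasp point (between the pads) lies 8 mm behind it (tips_ahead is the distance from the TCP to the fingertips, in m); z points along the fingers, y is the line along which they close (so a half turn about z gives the same grasp; the last joint's range is limited). The gripper opens to 85 mm and grips with 20 to 120 N. Pads are 22 mm wide; open, the fingers measure 114 mm over their backs; the gripper's body (76 mm by 85 mm) begins 54 mm behind the grasp point. The pads swing forward as they close: fully open they stand 13 mm farther back than shut.
Start: joints at [1.198, 0.313, 0.046, 1.304, 0, 1.431], TCP at [0.133, 0.56, 0.242] pointing down, gripper open.
Joint ranges: [-2.76, 2.76], [-0.86, 1.69], [-1.03, 1.26], [-2.2, 2.34], [-1.47, 1.5], [-3.14, 3.14]. Speed limits (rad/s): [2.57, 2.57, 3.14, 3.14, 3.14, 3.14].

### API

Orientations are given as a unit quaternion [w, x, y, z].
In Python, from workcell import * gives the robot as it stands. The module is installed in compiled form; this text tells all that it offers.
- The arm moves only by the tool jog_arm, never from a script. Its argument "moves" is a list of rows, each an object with "fingers": the closure, from 0 (fully open) to 1 (shut); "slide": the shift along the tool's x, y, z in mm, a list of three; "angular": the turn, a rotation vector about the tool's x, y, z in degrees, a list of three. A call has 1 to 10 rows; each row is the pose to reach, as a shift and turn from the pose commanded when the call began, along the tool's axes at that moment; what a row does not reach only later rows make up. A row lasts 1/12 s, in which the tool goes at most 41.7 mm and 7.16 degrees, less where a joint would pass 70% of its speed; a pose out of reach is approached as far as the arm can. A call with a gripper value outside its range is refused whole. The fingers move at their own pace and stop on an object; "squeeze" is the grip in N (left out, the last holds). Time passes only in rows, so rows that repeat a pose let the fingers close. It gives the time, the measured TCP pose, the force, the opening and the grip force at its end, in the units of the state.
- get_state(): the state, without advancing time (a new reading comes with each control period).
- read_camera(name): name is "side" or "top"; returns a dict with "color" (384x512x3 uint8, red, green, blue), "fovy" (degrees; the focal length in pixels is half the picture's height over the tangent of half this angle, whatever the lens; pixels are square), "cx", "cy" (the principal point, pixels), "world_from_camera" (4x4, takes a point from camera to world coordinates). Camera axes: x right, y down, z forward; pixel columns grow to the right and rows downward; lengths in m; the calibration is good to about 2 mm. A picture is of the moment at which its call begins. There is no depth.
- hand_in(): hands the job in; it is judged then, once.
Trained networks look in a picture, given as the dict that the camera call returned (one of the last four; its "shot" number tells which), for a name from the list of things; names that differ only in an ending like _2 or _b are one class to them, and where a whole thing is asked for, a point or a joint stands for the part that bears it (a point fixed in the world has none). Each returns a list of dicts, best first, with "p" (0 to 1); they miss things now and then, are a little off and sometimes report something else, mostly with a low value. They report only what shows in the picture. A call takes as long as a camera call.
- look_for(target, picture): "point" ([column, row] in pixels, amid what is visible of it).
- tip_of(target, picture): "point" ([column, row] in pixels: a listed point, or the origin of a listed thing).
The state is a dict: "clock": time; "joint_pos": joint angles; "qvel": joint speeds; "tau": joint torques, N m; "tcp_pos": TCP position; "orientation": TCP orientation; "wrist_force": force on the tool from outside, world axes, zero at the start; "ft_torque": the same for the moment, N m; "finger_gap": finger opening in m; "grip_force": force on a finger pad.
Only numpy, scipy, OpenCV 4.12 (cv2) and the standard library are available. Lean on these libraries where they do the work, as an engineer would, in place of code of your own. Each camera call takes 0.05 s, during which the arm holds its last target. There are 200 camera calls.

## Working session

There is one attempt and no reset: what is moved stays moved. The work goes in short steps, Python scripts to look and compute and a tool call to move; the robot and the scene stay as the last step left them, time stands still between calls to the robot, and variables do not carry over. Pictures are saved under pics/ and viewed, at most 10 in all, crops included, and the job is handed in when it is done.

Besides the shell and the picture viewer there is one more tool, called after "Call:" as name([rows], argument=value, ...), one row to a line, values as JSON. jog_arm: Moves the arm, as the interface text tells. Its arguments: {"type":"object","properties":{"moves":{"type":"array","items":{"type":"object","properties":{"fingers":{"type":"number"},"slide":{"type":"array","items":{"type":"number"}},"angular":{"type":"array","items":{"type":"number"}}}}},"squeeze":{"type":"number"}},"required":["moves"]}

```bash
mkdir -p pics
cat > h.py <<'E'
from workcell import *
import numpy as np, cv2
from scipy.spatial.transform import Rotation as R
def shot(n,f=None):
    p=read_camera(n)
    if f: cv2.imwrite('pics/'+f,p['color'][:,:,::-1])
    return p
def ray(p,uv):
    f=p['color'].shape[0]/2/np.tan(np.radians(p['fovy'])/2)
    T=np.array(p['world_from_camera']); d=T[:3,:3]@np.array([(uv[0]-p['cx'])/f,(uv[1]-p['cy'])/f,1])
    return T[:3,3],d
def atz(p,uv,z):
    o,d=ray(p,uv); return o+d*(z-o[2])/d[2]
def tri(ps,uvs):
    A=np.zeros((3,3));b=np.zeros(3)
    for p,uv in zip(ps,uvs):
        o,d=ray(p,uv);d=d/np.linalg.norm(d);M=np.eye(3)-np.outer(d,d);A+=M;b+=M@o
    return np.linalg.solve(A,b)
def proj(p,X):
    T=np.array(p['world_from_camera']);c=T[:3,:3].T@(np.array(X)-T[:3,3]);f=p['color'].shape[0]/2/np.tan(np.radians(p['fovy'])/2)
    return [p['cx']+f*c[0]/c[2],p['cy']+f*c[1]/c[2]]
def st():
    s=get_state();r=R.from_quat(np.roll(s['orientation'],-1)).as_matrix()
    return s,r
E
python3 - <<'E'
from h import *
np.set_printoptions(precision=4,suppress=True)
t=shot('top','t1.png');s=shot('side','s1.png')
Z=dict(jig=0,insole_seat=.036,arch_nominal=.03,carriage_mid=.017,start_rib=.014,end_rib=.014,probe_tip=.015,probe_grip=.07,stand_hole=.045,bottle=0,glue_pot=0)
for n,z in Z.items():
    for nm,p in(('t',t),('s',s)):
        r=tip_of(n,p)
        if r: print(n,nm,[round(v) for v in r[0]['point']],round(r[0]['p'],2),atz(p,r[0]['point'],z))
        else: print(n,nm,None)
S,r=st();print(S['tcp_pos'],r,S['wrist_force'],S['clock'],S['finger_gap'])
E
```

```text
jig t [284, 216] 0.65 [ 0.4912 -0.0477  0.    ]
jig s [271, 203] 0.67 [ 0.4935 -0.0494  0.    ]
insole_seat t [288, 211] 0.94 [ 0.4968 -0.0557  0.036 ]
insole_seat s [273, 300] 0.74 [0.4216 0.2794 0.036 ]
arch_nominal t [287, 206] 0.7 [ 0.5102 -0.0556  0.03  ]
arch_nominal s [262, 187] 0.66 [ 0.5225 -0.0697  0.03  ]
carriage_mid t [123, 166] 0.64 [0.6399 0.334  0.017 ]
carriage_mid s [272, 196] 0.88 [ 0.4928 -0.0533  0.017 ]
start_rib t [316, 190] 0.8 [ 0.5453 -0.1293  0.014 ]
start_rib s [260, 181] 0.59 [ 0.5402 -0.121   0.014 ]
end_rib t [263, 187] 0.92 [ 0.5628 -0.0035  0.014 ]
end_rib s [239, 205] 0.79 [ 0.5624 -0.0033  0.014 ]
probe_tip t [282, 214] 0.48 [ 0.4941 -0.0439  0.015 ]
probe_tip s [272, 323] 0.58 [0.4163 0.3074 0.015 ]
probe_grip t [122, 260] 0.67 [0.4114 0.3189 0.07  ]
probe_grip s [274, 301] 0.92 [0.4144 0.3107 0.07  ]
stand_hole t [130, 258] 0.83 [0.4148 0.3099 0.045 ]
stand_hole s [277, 314] 0.68 [0.4081 0.3123 0.045 ]
bottle t [382, 238] 0.73 [ 0.4181 -0.2788  0.    ]
bottle s [314, 163] 0.87 [ 0.4134 -0.2828  0.    ]
glue_pot t [362, 112] 0.91 [ 0.7431 -0.2725  0.    ]
glue_pot s [209, 154] 0.68 [ 0.7347 -0.2635  0.    ]
[0.1327 0.5595 0.2423] [[-0.973   0.2307  0.    ]
 [ 0.2307  0.973   0.0001]
 [ 0.      0.0001 -1.    ]] [ 0.3078 -0.145   0.4147] 1.2 0.08508747316571699
```

View pics/t1.png

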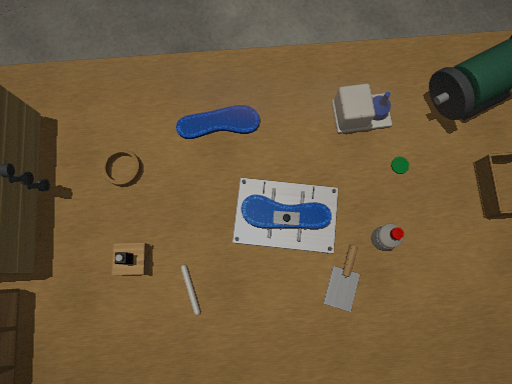

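View pics/s1.png

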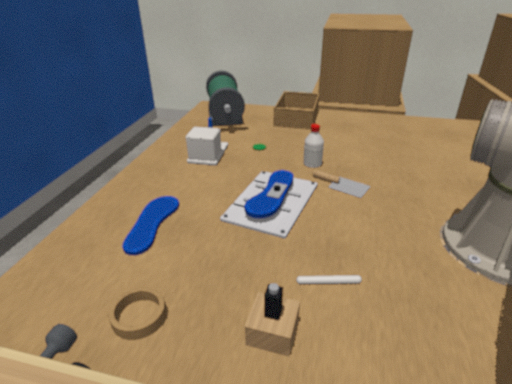

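Run:
```python
from h import *
np.set_printoptions(precision=4,suppress=True)
t=shot('top');s=shot('side')
c=t['color']
a=cv2.resize(c[235:285,100:160],None,fx=6.6,fy=6.6,interpolation=2);b=cv2.resize(s['color'][275:355,240:308],(340,400),interpolation=2)
h=max(a.shape[0],b.shape[0]);im=np.zeros((h,a.shape[1]+b.shape[1],3),np.uint8);im[:a.shape[0],:a.shape[1]]=a;im[:b.shape[0],a.shape[1]:]=b
cv2.imwrite('pics/c1.png',im[:,:,::-1])
hsv=cv2.cvtColor(c,cv2.COLOR_RGB2HSV)
m=((hsv[...,1]<50)&(hsv[...,2]>110)).astype(np.uint8)|((hsv[...,0]>105)&(hsv[...,0]<130)&(hsv[...,1]>150)).astype(np.uint8)
M=np.zeros_like(m);M[172:260,225:345]=m[172:260,225:345]
k=max(cv2.findContours(M,0,1)[0],key=cv2.contourArea)
k=cv2.convexHull(k)
q=cv2.boxPoints(cv2.minAreaRect(k));print('box',q)
P=np.array([atz(t,u+[.0,.0],.01) for u in q]);print(P,P.mean(0))
W=np.array([atz(t,u[0],.01) for u in k])[:,:2].astype(np.float32)*1000
print(cv2.minAreaRect(W))
```

```text
box [[231.8849 242.0931]
 [238.7507 176.8685]
 [339.789  187.5041]
 [332.9233 252.7288]]
[[ 0.4362  0.0804  0.01  ]
 [ 0.5937  0.054   0.01  ]
 [ 0.548  -0.1896  0.01  ]
 [ 0.3929 -0.1551  0.01  ]] [ 0.4927 -0.0526  0.01  ]
((492.7722473144531, -51.989654541015625), (239.99612426757812, 159.13954162597656), 79.42770385742188)
```

View pics/c1.png

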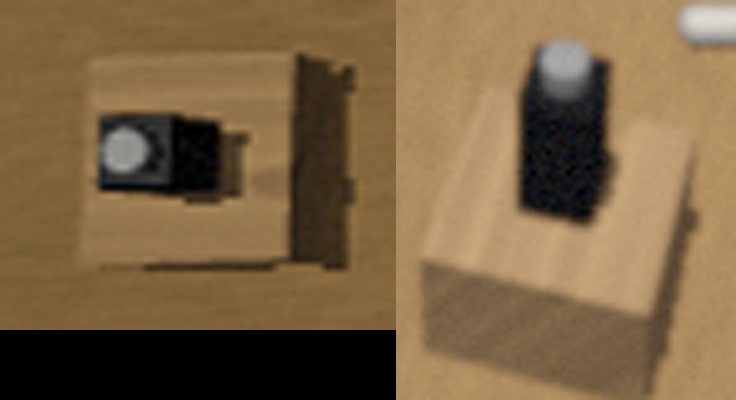

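Run:
```python
from h import *
np.set_printoptions(precision=4,suppress=True)
t=shot('top');s=shot('side')
f=lambda u:[(u[0]+.5)/6.6-.5+100,(u[1]+.5)/6.6-.5+235]
C=[(90,53),(296,52),(292,265),(83,265)]
P=np.array([atz(t,f(u),.045) for u in C]);print(P,P.mean(0))
d=np.roll(P,-1,0)-P;print(np.degrees(np.arctan2(d[:,1],d[:,0]))%90,np.linalg.norm(d,axis=1))
g=lambda u:[(u[0]-396+.5)/5-.5+240,(u[1]+.5)/5-.5+275]
print('button',atz(t,f((125,150)),.103),atz(s,g((566,58)),.103),tri([t,s],[f((125,150)),g((566,58))]))
G=[(100,117),(172,117),(172,190),(100,190)]
P=np.array([atz(t,f(u),.095) for u in G]);print(P.mean(0))
Cs=[(422,262),(650,315),(692,130),(490,90)]
P=np.array([atz(s,g(u),.045) for u in Cs]);print(P,P.mean(0))
d=np.roll(P,-1,0)-P;print(np.degrees(np.arctan2(d[:,1],d[:,0]))%90,np.linalg.norm(d,axis=1))
```

```text
[[0.453  0.3468 0.045 ]
 [0.4478 0.276  0.045 ]
 [0.3759 0.2785 0.045 ]
 [0.3814 0.3491 0.045 ]] [0.4145 0.3126 0.045 ]
[85.8141 88.0474 85.5321 88.1573] [0.0709 0.072  0.0708 0.0716]
button [0.4148 0.3135 0.103 ] [0.415  0.3118 0.103 ] [0.4147 0.3131 0.1043]
[0.414  0.3129 0.095 ]
[[0.4505 0.3472 0.045 ]
 [0.3817 0.3489 0.045 ]
 [0.3798 0.2787 0.045 ]
 [0.4465 0.2777 0.045 ]] [0.4146 0.3131 0.045 ]
[88.5586 88.4612 89.2149 86.7289] [0.0688 0.0703 0.0667 0.0696]
```

Call:
jog_arm([
  {"fingers": 0,"slide": [-331.1,-175.0,90],"angular": [0,0,79.2]},
  {"fingers": 0,"slide": [-331.1,-175.0,90],"angular": [0,0,79.2]},
  {"fingers": 0,"slide": [-331.1,-175.0,90],"angular": [0,0,79.2]},
  {"fingers": 0,"slide": [-331.1,-175.0,90],"angular": [0,0,79.2]},
  {"fingers": 0,"slide": [-331.1,-175.0,90],"angular": [0,0,79.2]},
  {"fingers": 0,"slide": [-331.1,-175.0,90],"angular": [0,0,79.2]},
  {"fingers": 0,"slide": [-331.1,-175.0,90],"angular": [0,0,79.2]},
  {"fingers": 0,"slide": [-331.1,-175.0,90],"angular": [0,0,79.2]},
  {"fingers": 0,"slide": [-331.1,-175.0,90],"angular": [0,0,79.2]},
  {"fingers": 0,"slide": [-331.1,-175.0,90],"angular": [0,0,79.2]},
])

```text
clock: 2.23
tcp_pos: [0.418, 0.3092, 0.151]
orientation: [0.001, 0.679, 0.734, -0.0]
wrist_force: [-0.6, 0.2, -0.5]
finger_gap: 0.0851
grip_force: 0.0
```

Call:
jog_arm([
  {"fingers": 0,"slide": [0,0,30],"angular": [0,0,7.1]},
  {"fingers": 0,"slide": [0,0,30],"angular": [0,0,7.6]},
  {"fingers": 0,"slide": [0,0,30],"angular": [0,0,7.6]},
])

```text
clock: 2.48
tcp_pos: [0.4132, 0.3119, 0.1212]
orientation: [-0.001, 0.722, 0.692, -0.002]
wrist_force: [0.4, -0.1, 1.5]
finger_gap: 0.0852
grip_force: 0.0
```

Run:
```python
from h import *
np.set_printoptions(precision=4,suppress=True)
t=shot('top');s,r=st();print(s['clock'],s['tcp_pos'],np.degrees(np.arctan2(r[1,0],r[0,0])),r[:,2],s['wrist_force'])
d=np.array([.4145,.3128,.0])-s['tcp_pos'];print(r.T@d*1000)
```

```text
2.5333 [0.4138 0.3127 0.1224] 87.64419675158332 [-0.0015 -0.0006 -1.    ] [-0.9082  0.5211  0.1712]
[  0.1634   0.9082 122.4059]
```

Call:
jog_arm([
  {"fingers": 0,"slide": [0,0.5,30],"angular": [0,0,0]},
  {"fingers": 0,"slide": [0,0.5,55],"angular": [0,0,0]},
  {"fingers": 0,"slide": [0,0.5,55],"angular": [0,0,0]},
  {"fingers": 1,"slide": [0,0.5,55],"angular": [0,0,0]},
  {"fingers": 1,"slide": [0,0.5,55],"angular": [0,0,0]},
  {"fingers": 1,"slide": [0,0.5,55],"angular": [0,0,0]},
  {"fingers": 1,"slide": [0,0.5,55],"angular": [0,0,0]},
  {"fingers": 1,"slide": [0,0.5,55],"angular": [0,0,0]},
  {"fingers": 1,"slide": [0,0.5,55],"angular": [0,0,0]},
], squeeze=80)

```text
clock: 3.28
tcp_pos: [0.4159, 0.3134, 0.0687]
orientation: [0.0, 0.723, 0.691, 0.001]
wrist_force: [-1.1, 0.4, 6.3]
finger_gap: 0.0231
grip_force: 78.8
```

Run:
```python
from h import *
np.set_printoptions(precision=4,suppress=True)
for i in range(3):
  t=shot('top','t3.png' if i==0 else None);s,r=st();print(s['clock'],s['tcp_pos'],np.degrees(np.arctan2(r[1,0],r[0,0])),r[:,2],s['wrist_force'],s['ft_torque'],s['finger_gap'],s['grip_force'])
```

```text
3.3333 [0.4159 0.3135 0.0687] 87.45578862106827 [ 0.0022  0.0016 -1.    ] [-0.0787  0.5839  5.9682] [-0.0001  0.1823 -0.0169] 0.02329794149184873 78.7997817993164
3.3833 [0.4159 0.3134 0.0687] 87.45307749998923 [ 0.0022  0.0016 -1.    ] [-0.7251  0.372   5.7048] [ 0.0304  0.1387 -0.002 ] 0.02310603229098236 78.79948854446411
3.4333 [0.4159 0.3134 0.0687] 87.4529872160653 [ 0.0022  0.0016 -1.    ] [-0.6447  0.0583  5.6511] [0.0369 0.2103 0.0508] 0.023160150706138173 78.79865169525146
```

Call:
jog_arm([
  {"fingers": 1,"slide": [0,0,-20],"angular": [0,0,0]},
  {"fingers": 1,"slide": [0,0,-60],"angular": [0,0,0]},
  {"fingers": 1,"slide": [0,0,-90],"angular": [0,0,0]},
  {"fingers": 1,"slide": [0,0,-90],"angular": [0,0,0]},
])

```text
clock: 3.77
tcp_pos: [0.4183, 0.3146, 0.1638]
orientation: [0.001, 0.723, 0.691, 0.005]
wrist_force: [0.9, -0.4, -1.7]
finger_gap: 0.0233
grip_force: 80.7
```

Run:
```python
from h import *
np.set_printoptions(precision=4,suppress=True)
for i in range(2):
  t=shot('side');s,r=st();print(s['clock'],s['tcp_pos'],np.degrees(np.arctan2(r[1,0],r[0,0])),r[:,2],s['wrist_force'],s['ft_torque'],s['finger_gap'],s['grip_force'])
c=t['color'][200:350,200:350];cv2.imwrite('pics/s2.png',cv2.resize(c,None,fx=4,fy=4,interpolation=2)[:,:,::-1])
```

```text
3.8167 [0.4173 0.314  0.1611] 87.44530240206669 [ 0.0066  0.0036 -1.    ] [ 0.2615  0.4666 -1.0407] [ 0.0334 -0.0076 -0.048 ] 0.023067483024419667 80.68311095237732
3.8667 [0.416  0.3133 0.1589] 87.44322224880092 [ 0.0032  0.0017 -1.    ] [ 0.1498 -0.0303 -1.204 ] [0.0394 0.0289 0.0293] 0.02306964493637653 80.68331122398376
```

View pics/s2.png

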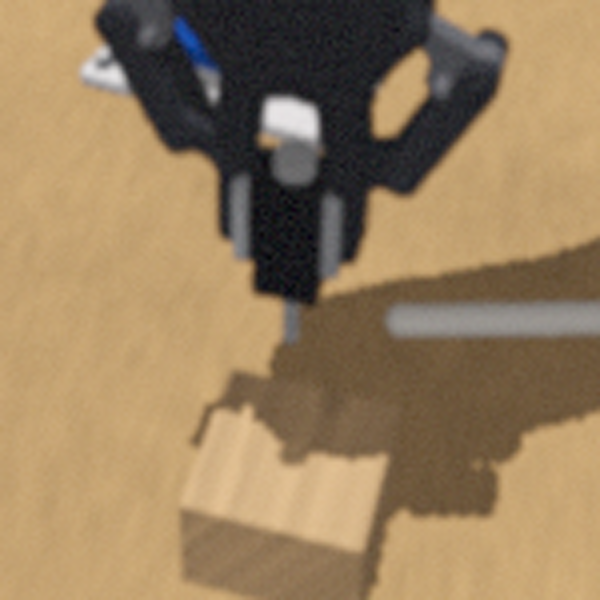

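Call:
jog_arm([
  {"fingers": 1,"slide": [-423,135,0],"angular": [0,0,8.1]},
  {"fingers": 1,"slide": [-423,135,0],"angular": [0,0,8.1]},
  {"fingers": 1,"slide": [-423,135,0],"angular": [0,0,8.1]},
  {"fingers": 1,"slide": [-423,135,0],"angular": [0,0,8.1]},
  {"fingers": 1,"slide": [-423,135,0],"angular": [0,0,8.1]},
  {"fingers": 1,"slide": [-423,135,0],"angular": [0,0,8.1]},
  {"fingers": 1,"slide": [-423,135,0],"angular": [0,0,8.1]},
  {"fingers": 1,"slide": [-423,135,0],"angular": [0,0,8.1]},
  {"fingers": 1,"slide": [-423,135,0],"angular": [0,0,8.1]},
  {"fingers": 1,"slide": [-423,135,0],"angular": [0,0,8.1]},
])

```text
clock: 4.7
tcp_pos: [0.5226, -0.0911, 0.1555]
orientation: [-0.001, 0.77, 0.638, -0.001]
wrist_force: [0.3, -0.4, -0.9]
finger_gap: 0.023
grip_force: 80.7
```

Call:
jog_arm([
  {"fingers": 1,"slide": [-28,9,0],"angular": [0,0,0]},
  {"fingers": 1,"slide": [-28,9,0],"angular": [0,0,0]},
  {"fingers": 1,"slide": [-28,9,0],"angular": [0,0,0]},
])

```text
clock: 4.95
tcp_pos: [0.5264, -0.1199, 0.1552]
orientation: [-0.002, 0.771, 0.637, -0.001]
wrist_force: [-1.5, 0.3, -0.6]
finger_gap: 0.0228
grip_force: 80.7
```

```bash
cat >> h.py <<'E'
def jf(p):
    a=-.1845;d=np.array(p)-[.4928,-.0520,0];c,s=np.cos(a),np.sin(a)
    return np.array([c*d[0]+s*d[1],-s*d[0]+c*d[1],d[2]])*1000
def rep():
    np.set_printoptions(precision=2,suppress=True)
    s,r=st();a=-.1845;c,q=np.cos(a),np.sin(a);w=s['wrist_force']
    tip=np.array(s['tcp_pos'])+r[:,2]*.0537
    print(round(s['clock'],2),'tip jig',jf(tip),'F',np.array([c*w[0]+q*w[1],-q*w[0]+c*w[1],w[2]]),'yaw',np.degrees(np.arctan2(r[1,0],r[0,0])),r[:,2]*1000)
E
python3 - <<'E'
from h import *
p=shot('side');rep()
for i in range(5): shot('top');rep()
c=p['color'][120:240,200:360];cv2.imwrite('pics/s3.png',cv2.resize(c,None,fx=5,fy=5,interpolation=2)[:,:,::-1])
E
```

```text
5.0 tip jig [ 44.75 -59.28 101.75] F [-0.02  0.1  -1.86] yaw 79.24557506150451 [  -3.44    1.86 -999.99]
5.05 tip jig [ 44.7  -58.47 102.1 ] F [-0.17  0.65 -1.37] yaw 79.33651987479567 [  -3.03    1.65 -999.99]
5.1 tip jig [ 44.82 -58.01 102.45] F [-0.35  0.49 -0.74] yaw 79.39262597314507 [   -2.47     1.35 -1000.  ]
5.15 tip jig [ 45.14 -57.75 102.84] F [ 0.26  0.05 -1.74] yaw 79.43195655123448 [   -1.67     0.98 -1000.  ]
5.2 tip jig [ 45.41 -57.66 103.13] F [ 0.32  0.87 -1.54] yaw 79.45289917650402 [   -1.06     0.72 -1000.  ]
5.25 tip jig [ 45.67 -57.72 103.38] F [-0.    0.4  -2.02] yaw 79.45502899785215 [   -0.54     0.42 -1000.  ]
```

View pics/s3.png

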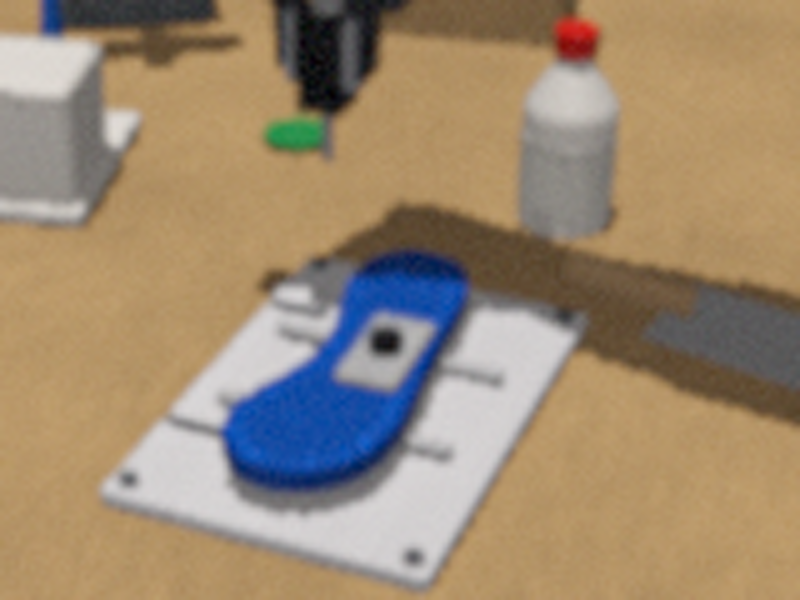

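Call:
jog_arm([
  {"fingers": 1,"slide": [2.5,4.5,30],"angular": [0,0,0]},
  {"fingers": 1,"slide": [2.5,4.5,60],"angular": [0,0,0]},
  {"fingers": 1,"slide": [2.5,4.5,75],"angular": [0,0,0]},
  {"fingers": 1,"slide": [2.5,4.5,83],"angular": [0,0,0]},
  {"fingers": 1,"slide": [2.5,4.5,83],"angular": [0,0,0]},
  {"fingers": 1,"slide": [2.5,4.5,83],"angular": [0,0,0]},
  {"fingers": 1,"slide": [2.5,4.5,83],"angular": [0,0,0]},
])

```text
clock: 5.83
tcp_pos: [0.5334, -0.117, 0.0757]
orientation: [0.001, 0.77, 0.639, 0.001]
wrist_force: [0.2, 1.0, -1.6]
finger_gap: 0.0233
grip_force: 80.7
```

Run:
```python
from h import *
for i in range(4): p=shot('top');rep()
c=p['color'][170:260,220:350];cv2.imwrite('pics/t4.png',cv2.resize(c,None,fx=6,fy=6,interpolation=2)[:,:,::-1])
```

```text
5.88 tip jig [ 52.2  -56.58  22.16] F [-0.22  0.25 -1.25] yaw 79.3628747622286 [    2.73    -0.96 -1000.  ]
5.93 tip jig [ 52.15 -56.64  22.12] F [-0.09 -0.22 -1.36] yaw 79.35648094726723 [    2.73    -0.93 -1000.  ]
5.98 tip jig [ 51.98 -56.7   21.96] F [ 1.09 -0.37 -1.72] yaw 79.3462232253272 [    2.46    -0.84 -1000.  ]
6.03 tip jig [ 51.8  -56.69  21.77] F [ 0.18  0.02 -1.2 ] yaw 79.34399246671593 [    2.14    -0.7  -1000.  ]
```

View pics/t4.png

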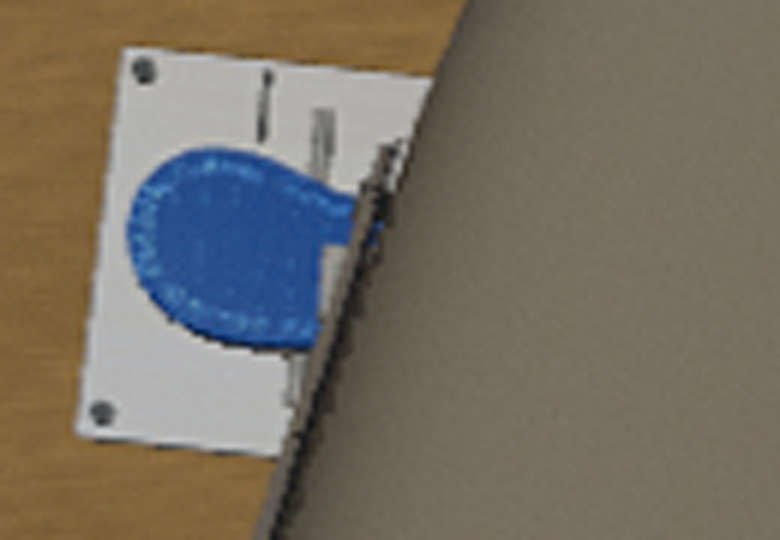

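Run:
```python
from h import *
np.set_printoptions(precision=1,suppress=True)
t=shot('top');rep()
c=cv2.imread('pics/t1.png');big=cv2.resize(c,None,fx=8,fy=8,interpolation=cv2.INTER_CUBIC)
h=cv2.cvtColor(big,cv2.COLOR_BGR2HSV)
for y in range(-70,71,10):
    # walk in from +x at z=36mm
    for x in np.arange(55,0,-.2):
        a=-.1845;w=[.4928+(np.cos(a)*x-np.sin(a)*y)/1000,-.052+(np.sin(a)*x+np.cos(a)*y)/1000,.034]
        u=proj(t,w);px=h[int(round((u[1]+.5)*8-.5)),int(round((u[0]+.5)*8-.5))]
        if 100<px[0]<130 and px[1]>120: print(y,round(x,1),end=' | ');break
```

```text
6.08 tip jig [ 51.55 -56.7   21.52] F [ 0.27 -0.27 -1.35] yaw 79.3386566336829 [    1.67    -0.53 -1000.  ]
-70 31.4 | -60 31.2 | -50 29.2 | -40 27.0 | -30 25.0 | -20 21.2 | -10 19.6 | 0 19.0 | 10 19.4 | 20 21.4 | 30 24.2 | 40 28.4 | 50 31.8 | 60 34.4 | 70 35.0 |
```

Call:
jog_arm([
  {"fingers": 1,"slide": [0,-3,0]},
  {"fingers": 1,"slide": [0,-6,0]},
  {"fingers": 1,"slide": [0,-9,0]},
  {"fingers": 1,"slide": [0,-11,0]},
  {"fingers": 1,"slide": [0,-12,0]},
  {"fingers": 1,"slide": [0,-12,0]},
  {"fingers": 1,"slide": [0,-12,0]},
  {"fingers": 1,"slide": [0,-12,0]},
])

```text
schema error: expected keys fingers, slide, angular
```

Run:
```python
from h import *
for i in range(5): p=shot('top');rep()
```

```text
6.13 tip jig [ 51.33 -56.66  21.28] F [-0.66 -0.21 -1.31] yaw 79.33744427046713 [    1.22    -0.35 -1000.  ]
6.18 tip jig [ 51.17 -56.67  21.11] F [-0.85  0.25 -0.49] yaw 79.33529514625688 [    0.91    -0.23 -1000.  ]
6.23 tip jig [ 51.03 -56.65  20.94] F [ 0.3  -1.09 -1.14] yaw 79.33394354983078 [    0.62    -0.14 -1000.  ]
6.28 tip jig [ 50.9  -56.62  20.78] F [-0.05 -0.04 -0.87] yaw 79.33550793056985 [    0.31    -0.01 -1000.  ]
6.33 tip jig [ 50.86 -56.62  20.69] F [-1.05 -1.1  -1.52] yaw 79.33451904135393 [    0.21     0.02 -1000.  ]
```

Call:
jog_arm([
  {"fingers": 1,"slide": [0,-3,0],"angular": [0,0,0]},
  {"fingers": 1,"slide": [0,-6,0],"angular": [0,0,0]},
  {"fingers": 1,"slide": [0,-9,0],"angular": [0,0,0]},
  {"fingers": 1,"slide": [0,-11,0],"angular": [0,0,0]},
  {"fingers": 1,"slide": [0,-12,0],"angular": [0,0,0]},
  {"fingers": 1,"slide": [0,-12.5,0],"angular": [0,0,0]},
  {"fingers": 1,"slide": [0,-13,0],"angular": [0,0,0]},
])

```text
clock: 6.92
tcp_pos: [0.5196, -0.1145, 0.0743]
orientation: [0.0, 0.77, 0.638, 0.0]
wrist_force: [-0.3, -0.1, -0.6]
finger_gap: 0.0235
grip_force: 80.7
```

Run:
```python
from h import *
for i in range(5): p=shot('top');rep()
```

```text
6.97 tip jig [ 37.75 -56.51  20.63] F [-0.41  0.01 -0.89] yaw 79.34317415929853 [    0.13     0.05 -1000.  ]
7.02 tip jig [ 37.85 -56.53  20.61] F [-1.24 -0.68 -1.61] yaw 79.33959234110165 [    0.17     0.07 -1000.  ]
7.07 tip jig [ 37.89 -56.53  20.62] F [ 0.45  0.15 -1.68] yaw 79.34254973154873 [    0.15     0.03 -1000.  ]
7.12 tip jig [ 37.96 -56.53  20.61] F [-0.17  0.01 -1.68] yaw 79.3420586934947 [    0.23     0.04 -1000.  ]
7.17 tip jig [ 37.92 -56.53  20.6 ] F [ 0.42  0.14 -1.97] yaw 79.34067398534069 [    0.14     0.07 -1000.  ]
```

Call:
jog_arm([
  {"fingers": 1,"slide": [0,-0.7,0],"angular": [0,0,0]},
  {"fingers": 1,"slide": [0,-1.4,0],"angular": [0,0,0]},
  {"fingers": 1,"slide": [0,-2,0],"angular": [0,0,0]},
  {"fingers": 1,"slide": [0,-2,0],"angular": [0,0,0]},
])

```text
clock: 7.5
tcp_pos: [0.5174, -0.114, 0.0742]
orientation: [-0.0, 0.77, 0.638, -0.0]
wrist_force: [-0.6, -0.2, -0.5]
finger_gap: 0.0228
grip_force: 80.7
```

```bash
cat >> h.py <<'E'
def avg(n=4):
    np.set_printoptions(precision=2,suppress=True)
    a=-.1845;c,q=np.cos(a),np.sin(a);F=[];T=[]
    for i in range(n):
        shot('top');s,r=st();w=s['wrist_force'];F.append([c*w[0]+q*w[1],-q*w[0]+c*w[1],w[2]]);T.append(jf(np.array(s['tcp_pos'])+r[:,2]*.0537))
    print(round(s['clock'],2),'tip',T[-1],'F',np.mean(F,0),'Fx',np.array(F)[:,0])
E
python3 -c "
from h import *
avg()"
```

```text
7.7 tip [ 35.83 -56.55  20.59] F [ 0.55  0.38 -1.27] Fx [0.54 0.96 0.3  0.38]
```

Call:
jog_arm([
  {"fingers": 1,"slide": [0,-0.3,0],"angular": [0,0,0]},
  {"fingers": 1,"slide": [0,-0.6,0],"angular": [0,0,0]},
  {"fingers": 1,"slide": [0,-0.8,0],"angular": [0,0,0]},
])

```text
clock: 7.95
tcp_pos: [0.5169, -0.114, 0.0743]
orientation: [0.0, 0.77, 0.638, 0.0]
wrist_force: [0.4, -0.2, -1.7]
finger_gap: 0.023
grip_force: 80.7
```

```bash
python3 -c "
from h import *
avg()"
```

```text
8.15 tip [ 35.09 -56.53  20.6 ] F [ 0.39 -0.21 -1.55] Fx [-0.03  0.49  0.01  1.1 ]
```

Call:
jog_arm([
  {"fingers": 1,"slide": [0,-0.3,0],"angular": [0,0,0]},
  {"fingers": 1,"slide": [0,-0.6,0],"angular": [0,0,0]},
  {"fingers": 1,"slide": [0,-0.8,0],"angular": [0,0,0]},
])

```text
clock: 8.4
tcp_pos: [0.5164, -0.1139, 0.0744]
orientation: [0.0, 0.77, 0.638, 0.0]
wrist_force: [2.5, -0.3, -1.6]
finger_gap: 0.0228
grip_force: 80.7
```

```bash
python3 -c "
from h import *
avg()"
```

```text
8.6 tip [ 34.57 -56.58  20.71] F [ 1.37 -0.29 -1.36] Fx [1.06 1.09 1.05 2.28]
```

Call:
jog_arm([
  {"fingers": 1,"slide": [0,-0.3,0],"angular": [0,0,0]},
  {"fingers": 1,"slide": [0,-0.6,0],"angular": [0,0,0]},
  {"fingers": 1,"slide": [0,-0.6,0],"angular": [0,0,0]},
])

```text
clock: 8.85
tcp_pos: [0.516, -0.1139, 0.0745]
orientation: [0.0, 0.77, 0.638, 0.0]
wrist_force: [1.7, -0.8, -1.6]
finger_gap: 0.0229
grip_force: 80.6
```

```bash
python3 -c "
from h import *
avg()"
```

```text
9.05 tip [ 34.05 -56.62  20.76] F [ 2.23 -0.03 -1.44] Fx [2.67 0.66 2.72 2.87]
```

```bash
cat > plan.py <<'E'
import numpy as np
from scipy.interpolate import CubicSpline
Y=np.arange(-70,71,10.);X=np.array([30.2,29.8,28.4,26.3,24,21.8,20.3,20,21.1,23.4,26.9,31.1,35,37.8,39.1])
def path(th,off):
    cs=CubicSpline(Y,X);y=np.linspace(-70,70,1401);x=cs(y);d=cs(y,1)
    n=np.stack([np.ones_like(d),-d])/np.hypot(1,d)
    px,py=x+3*n[0],y+3*n[1]
    return CubicSpline(py+th*px,px-th*py+off)
E
python3 - <<'E'
from plan import *
p=path(.04,0)
y=np.arange(-57,61,3.);
for a in y: print(int(a),round(float(p(a)),2),end=' | ')
E
```

```text
-57 34.98 | -54 34.49 | -51 33.92 | -48 33.28 | -45 32.57 | -42 31.82 | -39 31.02 | -36 30.21 | -33 29.4 | -30 28.58 | -27 27.75 | -24 26.94 | -21 26.15 | -18 25.42 | -15 24.76 | -12 24.18 | -9 23.7 | -6 23.34 | -3 23.11 | 0 23.01 | 3 23.04 | 6 23.21 | 9 23.5 | 12 23.89 | 15 24.39 | 18 24.99 | 21 25.71 | 24 26.55 | 27 27.48 | 30 28.5 | 33 29.59 | 36 30.72 | 39 31.86 | 42 32.98 | 45 34.06 | 48 35.08 | 51 36.01 | 54 36.85 | 57 37.57 | 60 38.18 |
```

Call:
jog_arm([
  {"fingers": 1,"slide": [1,-0.15,0],"angular": [0,0,0]},
  {"fingers": 1,"slide": [2,-0.3,0],"angular": [0,0,0]},
  {"fingers": 1,"slide": [3,-0.5,0],"angular": [0,0,0]},
  {"fingers": 1,"slide": [4,-0.7,0],"angular": [0,0,0]},
  {"fingers": 1,"slide": [5,-0.9,0],"angular": [0,0,0]},
  {"fingers": 1,"slide": [6,-1.1,0],"angular": [0,0,0]},
  {"fingers": 1,"slide": [6.5,-1.2,0],"angular": [0,0,0]},
])

```text
clock: 9.63
tcp_pos: [0.5157, -0.107, 0.0744]
orientation: [0.0, 0.77, 0.638, 0.0]
wrist_force: [3.4, -2.3, -1.1]
finger_gap: 0.0231
grip_force: 80.7
```

```bash
python3 -c "
from h import *
avg()"
```

```text
9.83 tip [ 32.51 -49.84  20.61] F [ 3.62 -0.96 -1.15] Fx [3.01 4.03 3.54 3.91]
```

Call:
jog_arm([
  {"fingers": 1,"slide": [1,0.1,0],"angular": [0,0,0]},
  {"fingers": 1,"slide": [2,-0.1,0],"angular": [0,0,0]},
  {"fingers": 1,"slide": [3,-0.3,0],"angular": [0,0,0]},
  {"fingers": 1,"slide": [4,-0.55,0],"angular": [0,0,0]},
  {"fingers": 1,"slide": [5,-0.8,0],"angular": [0,0,0]},
  {"fingers": 1,"slide": [6,-1.05,0],"angular": [0,0,0]},
  {"fingers": 1,"slide": [7,-1.3,0],"angular": [0,0,0]},
  {"fingers": 1,"slide": [8,-1.55,0],"angular": [0,0,0]},
])

```text
clock: 10.5
tcp_pos: [0.5154, -0.0988, 0.0743]
orientation: [-0.0, 0.77, 0.638, 0.0]
wrist_force: [2.8, -1.2, -1.7]
finger_gap: 0.023
grip_force: 80.7
```

```bash
python3 -c "
from h import *
avg()"
```

```text
10.7 tip [ 30.76 -41.71  20.54] F [ 3.35 -0.65 -1.39] Fx [3.74 2.79 3.22 3.64]
```

Call:
jog_arm([
  {"fingers": 1,"slide": [1,-0.15,0],"angular": [0,0,0]},
  {"fingers": 1,"slide": [2,-0.4,0],"angular": [0,0,0]},
  {"fingers": 1,"slide": [3,-0.7,0],"angular": [0,0,0]},
  {"fingers": 1,"slide": [4,-0.95,0],"angular": [0,0,0]},
  {"fingers": 1,"slide": [5,-1.2,0],"angular": [0,0,0]},
  {"fingers": 1,"slide": [6,-1.5,0],"angular": [0,0,0]},
  {"fingers": 1,"slide": [7,-1.75,0],"angular": [0,0,0]},
  {"fingers": 1,"slide": [8,-2.0,0],"angular": [0,0,0]},
  {"fingers": 1,"slide": [9,-2.3,0],"angular": [0,0,0]},
  {"fingers": 1,"slide": [10,-2.55,0],"angular": [0,0,0]},
])

```text
clock: 11.53
tcp_pos: [0.5148, -0.0885, 0.0743]
orientation: [-0.0, 0.77, 0.638, 0.0]
wrist_force: [3.0, -1.7, -1.8]
finger_gap: 0.0232
grip_force: 80.7
```

```bash
python3 -c "
from h import *
avg()"
```

```text
11.73 tip [ 28.25 -31.78  20.55] F [ 3.78 -0.25 -0.82] Fx [3.1  4.04 3.76 4.24]
```

Call:
jog_arm([
  {"fingers": 1,"slide": [1,-0.1,0],"angular": [0,0,0]},
  {"fingers": 1,"slide": [2,-0.35,0],"angular": [0,0,0]},
  {"fingers": 1,"slide": [3,-0.6,0],"angular": [0,0,0]},
  {"fingers": 1,"slide": [4,-0.85,0],"angular": [0,0,0]},
  {"fingers": 1,"slide": [5,-1.1,0],"angular": [0,0,0]},
  {"fingers": 1,"slide": [6,-1.35,0],"angular": [0,0,0]},
  {"fingers": 1,"slide": [7,-1.6,0],"angular": [0,0,0]},
  {"fingers": 1,"slide": [8,-1.85,0],"angular": [0,0,0]},
  {"fingers": 1,"slide": [9,-2.1,0],"angular": [0,0,0]},
  {"fingers": 1,"slide": [10,-2.35,0],"angular": [0,0,0]},
])

```text
clock: 12.57
tcp_pos: [0.5142, -0.0782, 0.0743]
orientation: [-0.0, 0.77, 0.638, 0.0]
wrist_force: [2.2, -1.3, -1.6]
finger_gap: 0.023
grip_force: 80.7
```

```bash
python3 -c "
from h import *
avg()"
```

```text
12.77 tip [ 25.86 -21.76  20.52] F [ 2.81 -0.29 -1.54] Fx [3.21 2.77 3.25 2.02]
```

Call:
jog_arm([
  {"fingers": 1,"slide": [1,-0.25,0],"angular": [0,0,0]},
  {"fingers": 1,"slide": [2,-0.5,0],"angular": [0,0,0]},
  {"fingers": 1,"slide": [3,-0.75,0],"angular": [0,0,0]},
  {"fingers": 1,"slide": [4,-0.95,0],"angular": [0,0,0]},
  {"fingers": 1,"slide": [5,-1.2,0],"angular": [0,0,0]},
  {"fingers": 1,"slide": [6,-1.4,0],"angular": [0,0,0]},
  {"fingers": 1,"slide": [7,-1.6,0],"angular": [0,0,0]},
  {"fingers": 1,"slide": [8,-1.8,0],"angular": [0,0,0]},
  {"fingers": 1,"slide": [9,-1.95,0],"angular": [0,0,0]},
  {"fingers": 1,"slide": [10,-2.1,0],"angular": [0,0,0]},
])

```text
clock: 13.6
tcp_pos: [0.514, -0.0681, 0.0742]
orientation: [-0.0, 0.77, 0.638, -0.0]
wrist_force: [3.1, -2.0, -0.5]
finger_gap: 0.0231
grip_force: 80.7
```

```bash
python3 -c "
from h import *
avg()"
```

```text
13.8 tip [ 23.84 -11.78  20.53] F [ 2.68 -0.28 -1.19] Fx [2.42 2.94 2.75 2.62]
```

Call:
jog_arm([
  {"fingers": 1,"slide": [1,-0.1,0],"angular": [0,0,0]},
  {"fingers": 1,"slide": [2,-0.25,0],"angular": [0,0,0]},
  {"fingers": 1,"slide": [3,-0.4,0],"angular": [0,0,0]},
  {"fingers": 1,"slide": [4,-0.5,0],"angular": [0,0,0]},
  {"fingers": 1,"slide": [5,-0.6,0],"angular": [0,0,0]},
  {"fingers": 1,"slide": [6,-0.7,0],"angular": [0,0,0]},
  {"fingers": 1,"slide": [7,-0.8,0],"angular": [0,0,0]},
  {"fingers": 1,"slide": [8,-0.85,0],"angular": [0,0,0]},
  {"fingers": 1,"slide": [9,-0.9,0],"angular": [0,0,0]},
  {"fingers": 1,"slide": [10,-0.9,0],"angular": [0,0,0]},
])

```text
clock: 14.63
tcp_pos: [0.515, -0.0581, 0.0743]
orientation: [-0.0, 0.77, 0.638, -0.0]
wrist_force: [2.9, -2.0, -1.7]
finger_gap: 0.0236
grip_force: 80.7
```

```bash
python3 -c "
from h import *
avg()"
```

```text
14.83 tip [22.97 -1.8  20.55] F [ 2.59 -0.75 -1.21] Fx [1.87 2.54 2.58 3.36]
```

Call:
jog_arm([
  {"fingers": 1,"slide": [1,0,0],"angular": [0,0,0]},
  {"fingers": 1,"slide": [2,0,0],"angular": [0,0,0]},
  {"fingers": 1,"slide": [3,0.05,0],"angular": [0,0,0]},
  {"fingers": 1,"slide": [4,0.1,0],"angular": [0,0,0]},
  {"fingers": 1,"slide": [5,0.1,0],"angular": [0,0,0]},
  {"fingers": 1,"slide": [6,0.15,0],"angular": [0,0,0]},
  {"fingers": 1,"slide": [7,0.25,0],"angular": [0,0,0]},
  {"fingers": 1,"slide": [8,0.35,0],"angular": [0,0,0]},
  {"fingers": 1,"slide": [9,0.45,0],"angular": [0,0,0]},
  {"fingers": 1,"slide": [10,0.55,0],"angular": [0,0,0]},
])

```text
clock: 15.67
tcp_pos: [0.5174, -0.0483, 0.0742]
orientation: [-0.0, 0.77, 0.638, -0.0]
wrist_force: [1.4, -1.9, -0.8]
finger_gap: 0.023
grip_force: 80.7
```

```bash
python3 -c "
from h import *
avg()"
```

```text
15.87 tip [23.52  8.24 20.55] F [ 1.62 -0.46 -1.23] Fx [1.31 1.97 1.53 1.66]
```

Call:
jog_arm([
  {"fingers": 1,"slide": [1,-0.15,0],"angular": [0,0,0]},
  {"fingers": 1,"slide": [2,-0.05,0],"angular": [0,0,0]},
  {"fingers": 1,"slide": [3,0.1,0],"angular": [0,0,0]},
  {"fingers": 1,"slide": [4,0.25,0],"angular": [0,0,0]},
  {"fingers": 1,"slide": [5,0.4,0],"angular": [0,0,0]},
  {"fingers": 1,"slide": [6,0.55,0],"angular": [0,0,0]},
  {"fingers": 1,"slide": [7,0.75,0],"angular": [0,0,0]},
  {"fingers": 1,"slide": [8,0.95,0],"angular": [0,0,0]},
  {"fingers": 1,"slide": [9,1.15,0],"angular": [0,0,0]},
  {"fingers": 1,"slide": [10,1.35,0],"angular": [0,0,0]},
])

```text
clock: 16.7
tcp_pos: [0.5207, -0.0388, 0.0743]
orientation: [0.0, 0.77, 0.638, -0.0]
wrist_force: [1.3, -1.2, -0.2]
finger_gap: 0.0229
grip_force: 80.7
```

```bash
python3 -c "
from h import *
avg()"
```

```text
16.9 tip [25.02 18.15 20.59] F [ 2.02 -1.44 -0.87] Fx [2.31 1.7  1.83 2.23]
```

Call:
jog_arm([
  {"fingers": 1,"slide": [1,0.15,0],"angular": [0,0,0]},
  {"fingers": 1,"slide": [2,0.35,0],"angular": [0,0,0]},
  {"fingers": 1,"slide": [3,0.6,0],"angular": [0,0,0]},
  {"fingers": 1,"slide": [4,0.9,0],"angular": [0,0,0]},
  {"fingers": 1,"slide": [5,1.15,0],"angular": [0,0,0]},
  {"fingers": 1,"slide": [6,1.45,0],"angular": [0,0,0]},
  {"fingers": 1,"slide": [7,1.75,0],"angular": [0,0,0]},
  {"fingers": 1,"slide": [8,2.05,0],"angular": [0,0,0]},
  {"fingers": 1,"slide": [9,2.4,0],"angular": [0,0,0]},
  {"fingers": 1,"slide": [10,2.7,0],"angular": [0,0,0]},
])

```text
clock: 17.73
tcp_pos: [0.5252, -0.0295, 0.0743]
orientation: [0.0, 0.77, 0.638, -0.0]
wrist_force: [1.3, -2.7, 0.0]
finger_gap: 0.0231
grip_force: 80.7
```

```bash
python3 -c "
from h import *
avg()"
```

```text
17.93 tip [27.74 28.18 20.59] F [ 2.22 -1.23 -0.85] Fx [1.6  1.97 2.62 2.7 ]
```

Call:
jog_arm([
  {"fingers": 1,"slide": [1,0.3,0],"angular": [0,0,0]},
  {"fingers": 1,"slide": [2,0.65,0],"angular": [0,0,0]},
  {"fingers": 1,"slide": [3,1.0,0],"angular": [0,0,0]},
  {"fingers": 1,"slide": [4,1.35,0],"angular": [0,0,0]},
  {"fingers": 1,"slide": [5,1.7,0],"angular": [0,0,0]},
  {"fingers": 1,"slide": [6,2.05,0],"angular": [0,0,0]},
  {"fingers": 1,"slide": [7,2.45,0],"angular": [0,0,0]},
  {"fingers": 1,"slide": [8,2.8,0],"angular": [0,0,0]},
  {"fingers": 1,"slide": [9,3.2,0],"angular": [0,0,0]},
  {"fingers": 1,"slide": [10,3.55,0],"angular": [0,0,0]},
])

```text
clock: 18.77
tcp_pos: [0.5305, -0.0203, 0.0743]
orientation: [-0.0, 0.77, 0.638, 0.0]
wrist_force: [2.0, -3.0, -1.5]
finger_gap: 0.0225
grip_force: 80.7
```

```bash
python3 -c "
from h import *
avg()"
```

```text
18.97 tip [31.33 38.21 20.62] F [ 2.15 -1.8  -1.06] Fx [1.82 2.27 1.99 2.51]
```

Call:
jog_arm([
  {"fingers": 1,"slide": [1,0.35,0],"angular": [0,0,0]},
  {"fingers": 1,"slide": [2,0.7,0],"angular": [0,0,0]},
  {"fingers": 1,"slide": [3,1.1,0],"angular": [0,0,0]},
  {"fingers": 1,"slide": [4,1.45,0],"angular": [0,0,0]},
  {"fingers": 1,"slide": [5,1.8,0],"angular": [0,0,0]},
  {"fingers": 1,"slide": [6,2.2,0],"angular": [0,0,0]},
  {"fingers": 1,"slide": [7,2.55,0],"angular": [0,0,0]},
  {"fingers": 1,"slide": [8,2.85,0],"angular": [0,0,0]},
  {"fingers": 1,"slide": [9,3.2,0],"angular": [0,0,0]},
  {"fingers": 1,"slide": [10,3.5,0],"angular": [0,0,0]},
])

```text
clock: 19.8
tcp_pos: [0.5359, -0.0111, 0.0743]
orientation: [-0.0, 0.77, 0.638, 0.0]
wrist_force: [1.5, -2.2, -1.3]
finger_gap: 0.023
grip_force: 80.7
```

```bash
python3 -c "
from h import *
avg()"
```

```text
20.0 tip [34.88 48.25 20.65] F [ 1.4  -1.28 -1.05] Fx [1.03 1.72 1.52 1.31]
```

Call:
jog_arm([
  {"fingers": 1,"slide": [1,0.15,0],"angular": [0,0,0]},
  {"fingers": 1,"slide": [2,0.4,0],"angular": [0,0,0]},
  {"fingers": 1,"slide": [3,0.7,0],"angular": [0,0,0]},
  {"fingers": 1,"slide": [4,1.0,0],"angular": [0,0,0]},
  {"fingers": 1,"slide": [5,1.25,0],"angular": [0,0,0]},
  {"fingers": 1,"slide": [6,1.5,0],"angular": [0,0,0]},
  {"fingers": 1,"slide": [7,1.7,0],"angular": [0,0,0]},
  {"fingers": 1,"slide": [8,1.95,0],"angular": [0,0,0]},
  {"fingers": 1,"slide": [9,2.15,0],"angular": [0,0,0]},
])

```text
clock: 20.75
tcp_pos: [0.5397, -0.0026, 0.0743]
orientation: [0.0, 0.77, 0.638, 0.0]
wrist_force: [1.4, -2.9, -1.2]
finger_gap: 0.0232
grip_force: 80.7
```

```bash
python3 -c "
from h import *
avg()"
```

```text
20.95 tip [37.09 57.26 20.68] F [ 2.71 -1.64 -1.18] Fx [2.69 3.09 2.94 2.12]
```

Call:
jog_arm([
  {"fingers": 1,"slide": [0,2,0],"angular": [0,0,0]},
  {"fingers": 1,"slide": [0,5,0],"angular": [0,0,0]},
  {"fingers": 1,"slide": [0,9,0],"angular": [0,0,0]},
  {"fingers": 1,"slide": [0,12,-10],"angular": [0,0,0]},
  {"fingers": 1,"slide": [0,12,-40],"angular": [0,0,0]},
  {"fingers": 1,"slide": [0,12,-70],"angular": [0,0,0]},
  {"fingers": 1,"slide": [0,12,-85],"angular": [0,0,0]},
  {"fingers": 1,"slide": [0,12,-85],"angular": [0,0,0]},
])

```text
clock: 21.62
tcp_pos: [0.5536, -0.005, 0.163]
orientation: [0.002, 0.77, 0.638, 0.002]
wrist_force: [0.7, -0.0, -0.6]
finger_gap: 0.0232
grip_force: 80.7
```

Run:
```python
from h import *
avg(3);s,r=st();d=np.array([.4155,.3132,.16])-s['tcp_pos'];print(s['tcp_pos'],r.T@d*1000,np.degrees(np.arctan2(r[1,0],r[0,0])))
```

```text
21.77 tip [ 48.05  57.07 104.39] F [ 0.13  0.09 -1.72] Fx [ 0.4   0.36 -0.37]
[ 0.55 -0.    0.16] [ 287.5  -191.55   -1.44] 79.34806396371962
```

Move back over the stand.

Call:
jog_arm([
  {"fingers": 1,"slide": [35,-23,0],"angular": [0,0,-1]},
  {"fingers": 1,"slide": [70,-46,0],"angular": [0,0,-2]},
  {"fingers": 1,"slide": [105,-70,0],"angular": [0,0,-3]},
  {"fingers": 1,"slide": [140,-93,0],"angular": [0,0,-4]},
  {"fingers": 1,"slide": [175,-117,0],"angular": [0,0,-5]},
  {"fingers": 1,"slide": [210,-140,0],"angular": [0,0,-6]},
  {"fingers": 1,"slide": [240,-160,0],"angular": [0,0,-7]},
  {"fingers": 1,"slide": [265,-176,0],"angular": [0,0,-8]},
  {"fingers": 1,"slide": [280,-186,0],"angular": [0,0,-8.1]},
  {"fingers": 1,"slide": [287.5,-191.5,0],"angular": [0,0,-8.1]},
])

```text
clock: 22.6
tcp_pos: [0.4138, 0.3146, 0.1573]
orientation: [-0.001, 0.722, 0.692, -0.002]
wrist_force: [1.0, -0.7, -0.6]
finger_gap: 0.0232
grip_force: 80.7
```

Run:
```python
from h import *
for i in range(10): p=shot('side')
s,r=st();d=np.array([.4155,.3132,.12])-s['tcp_pos'];print(s['clock'],np.round(s['tcp_pos'],4),r.T@d*1000,np.degrees(np.arctan2(r[1,0],r[0,0])),r[:,2])
c=p['color'][200:350,200:350];cv2.imwrite('pics/s5.png',cv2.resize(c,None,fx=4,fy=4,interpolation=2)[:,:,::-1])
```

```text
23.1 [0.4169 0.3121 0.1593] [ 1.04487578 -1.40902409 39.32772102] 87.34080532615617 [ 9.30273914e-05  4.01351947e-06 -9.99999996e-01]
```

View pics/s5.png

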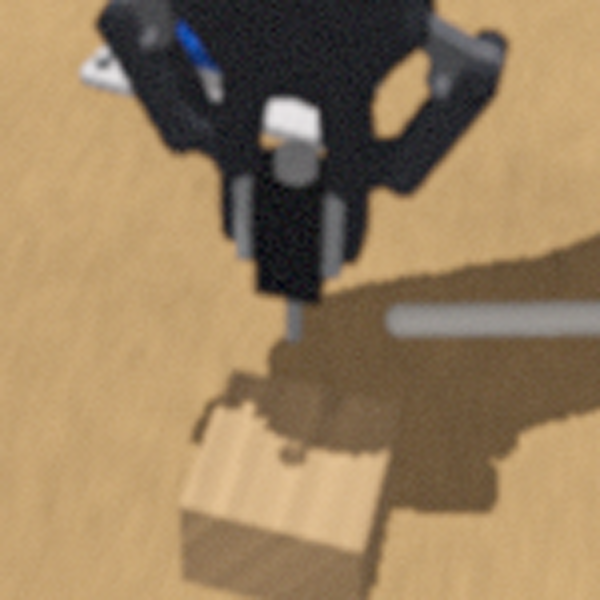

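Call:
jog_arm([
  {"fingers": 1,"slide": [1.0,-1.4,10],"angular": [0,0,0]},
  {"fingers": 1,"slide": [1.0,-1.4,25],"angular": [0,0,0]},
  {"fingers": 1,"slide": [1.0,-1.4,35],"angular": [0,0,0]},
  {"fingers": 1,"slide": [1.0,-1.4,39],"angular": [0,0,0]},
  {"fingers": 1,"slide": [1.0,-1.4,39],"angular": [0,0,0]},
  {"fingers": 1,"slide": [1.0,-1.4,39],"angular": [0,0,0]},
  {"fingers": 1,"slide": [1.0,-1.4,39],"angular": [0,0,0]},
  {"fingers": 1,"slide": [1.0,-1.4,39],"angular": [0,0,0]},
])

```text
clock: 23.77
tcp_pos: [0.4154, 0.3143, 0.121]
orientation: [0.0, 0.723, 0.691, 0.001]
wrist_force: [0.4, 0.2, -0.8]
finger_gap: 0.0232
grip_force: 80.7
```

Run:
```python
from h import *
for i in range(6): p=shot('side')
s,r=st();print(s['clock'],np.round(s['tcp_pos'],4),r[:,2],s['wrist_force'])
print('hole',atz(p,[272.6,313.3],.045),'now tip proj',proj(p,np.array(s['tcp_pos'])+r[:,2]*.0537))
c=p['color'][260:330,235:310];cv2.imwrite('pics/s6.png',cv2.resize(c,None,fx=8,fy=8,interpolation=2)[:,:,::-1])
```

```text
24.0667 [0.4151 0.3141 0.1205] [ 4.02312434e-04  2.78161695e-04 -9.99999880e-01] [-0.16588007 -0.38390478 -1.65788983]
hole [0.41540324 0.31294736 0.045     ] now tip proj [np.float64(272.85431430426536), np.float64(304.2683473033672)]
```

View pics/s6.png

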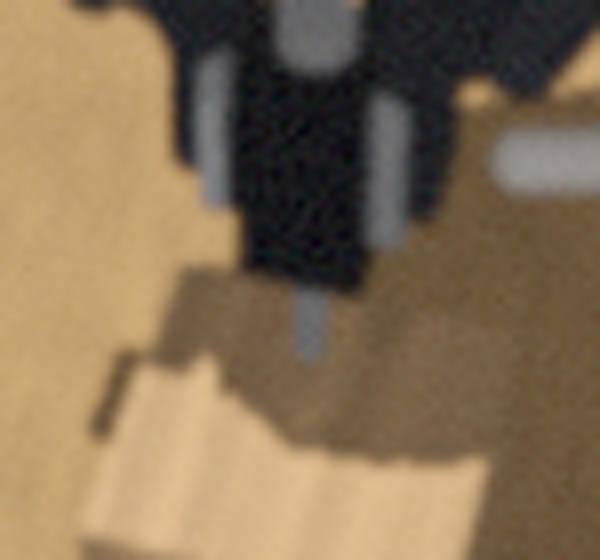

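Call:
jog_arm([
  {"fingers": 1,"slide": [-1.0,0.3,5],"angular": [0,0,0]},
  {"fingers": 1,"slide": [-1.0,0.3,11],"angular": [0,0,0]},
  {"fingers": 1,"slide": [-1.0,0.3,15],"angular": [0,0,0]},
  {"fingers": 1,"slide": [-1.0,0.3,18],"angular": [0,0,0]},
  {"fingers": 1,"slide": [-1.0,0.3,21],"angular": [0,0,0]},
  {"fingers": 1,"slide": [-1.0,0.3,24],"angular": [0,0,0]},
  {"fingers": 1,"slide": [-1.0,0.3,27],"angular": [0,0,0]},
  {"fingers": 1,"slide": [-1.0,0.3,30],"angular": [0,0,0]},
  {"fingers": 1,"slide": [-1.0,0.3,30],"angular": [0,0,0]},
])

```text
clock: 24.82
tcp_pos: [0.4149, 0.3129, 0.0896]
orientation: [-0.0, 0.723, 0.691, -0.0]
wrist_force: [1.7, 0.5, -1.7]
finger_gap: 0.0234
grip_force: 80.7
```

Run:
```python
from h import *
for i in range(3):
    p=shot('side');s,r=st();print(s['clock'],np.round(s['tcp_pos'],4),r[:,2],s['wrist_force'],s['ft_torque'])
```

```text
24.8667 [0.415  0.3129 0.09  ] [-5.41582480e-04 -2.43552529e-04 -9.99999824e-01] [ 0.33191677 -0.03896616 -2.11810247] [-0.00249729 -0.02370011 -0.00749483]
24.9167 [0.4151 0.313  0.0902] [-2.11896539e-04 -2.07144796e-05 -9.99999977e-01] [ 0.23314385 -0.59597276 -1.75108238] [-0.02514567 -0.05615957 -0.06621751]
24.9667 [0.4153 0.3131 0.0904] [ 1.42111809e-04  1.42671343e-04 -9.99999980e-01] [-0.08133632  0.7585653   0.44571923] [ 0.05047027 -0.09155776  0.00728934]
```

Call:
jog_arm([
  {"fingers": 1,"slide": [0,0,4],"angular": [0,0,0]},
  {"fingers": 1,"slide": [0,0,8],"angular": [0,0,0]},
  {"fingers": 1,"slide": [0,0,12],"angular": [0,0,0]},
  {"fingers": 1,"slide": [0,0,15],"angular": [0,0,0]},
  {"fingers": 1,"slide": [0,0,18],"angular": [0,0,0]},
  {"fingers": 1,"slide": [0,0,20],"angular": [0,0,0]},
  {"fingers": 1,"slide": [0,0,21],"angular": [0,0,0]},
  {"fingers": 1,"slide": [0,0,21.7],"angular": [0,0,0]},
  {"fingers": 1,"slide": [0,0,21.7],"angular": [0,0,0]},
  {"fingers": 1,"slide": [0,0,21.7],"angular": [0,0,0]},
])

```text
clock: 25.8
tcp_pos: [0.4153, 0.3131, 0.0688]
orientation: [0.0, 0.723, 0.691, 0.0]
wrist_force: [-1.0, -0.3, 1.2]
finger_gap: 0.0229
grip_force: 81.1
```

Run:
```python
from h import *
for i in range(4):
    p=shot('side');s,r=st();print(s['clock'],np.round(s['tcp_pos'],4),r[:,2],s['wrist_force'],s['ft_torque'])
```

```text
25.85 [0.4153 0.3131 0.0688] [ 2.35554900e-04  2.46757196e-04 -9.99999942e-01] [ 0.08426136 -0.63627287  0.2412485 ] [-0.05983744  0.19791545 -0.01797288]
25.9 [0.4153 0.3131 0.0688] [ 2.65465559e-04  2.07416683e-04 -9.99999943e-01] [-0.58068737 -0.34198154  1.15183799] [-0.06590993  0.22580661  0.02402233]
25.95 [0.4153 0.3131 0.0688] [ 2.96426485e-04  2.61346511e-04 -9.99999922e-01] [-1.34307676 -0.39560436  1.14482466] [-0.06892353  0.19707867 -0.00395978]
26.0 [0.4153 0.3131 0.0688] [ 2.67275699e-04  2.32914549e-04 -9.99999937e-01] [-0.67113985 -0.23260314  1.69675277] [-0.11715806  0.1416215  -0.00888791]
```

Call:
jog_arm([
  {"fingers": 0.6,"slide": [0,0,0],"angular": [0,0,0]},
  {"fingers": 0,"slide": [0,0,0],"angular": [0,0,0]},
  {"fingers": 0,"slide": [0,0,0],"angular": [0,0,0]},
  {"fingers": 0,"slide": [0,0,0],"angular": [0,0,0]},
  {"fingers": 0,"slide": [0,0,0],"angular": [0,0,0]},
  {"fingers": 0,"slide": [0,0,0],"angular": [0,0,0]},
  {"fingers": 0,"slide": [0,0,-15],"angular": [0,0,0]},
  {"fingers": 0,"slide": [0,0,-45],"angular": [0,0,0]},
  {"fingers": 0,"slide": [0,0,-85],"angular": [0,0,0]},
  {"fingers": 0,"slide": [0,0,-120],"angular": [0,0,0]},
])

```text
clock: 26.83
tcp_pos: [0.4147, 0.3127, 0.1899]
orientation: [-0.0, 0.723, 0.691, -0.001]
wrist_force: [-0.3, 1.1, 0.2]
finger_gap: 0.0852
grip_force: 0.0
```

Run:
```python
from h import *
for i in range(12): p=shot('side')
s,r=st();print(s['clock'],np.round(s['tcp_pos'],4),s['wrist_force'],s['finger_gap'],np.abs(s['qvel']).max())
c=p['color'][225:345,200:350];cv2.imwrite('pics/s7.png',cv2.resize(c,None,fx=4,fy=4,interpolation=2)[:,:,::-1])
```

```text
27.4333 [0.4148 0.3128 0.1877] [-0.00364068  0.00504961 -0.42591853] 0.08524485003283924 0.007695445350043015
```

View pics/s7.png

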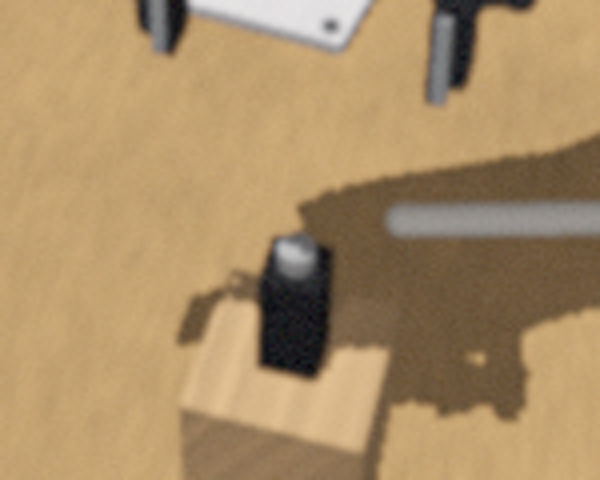

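The probe stands upright and fully seated in its stand (grip at about (295,310) in the crop), and the open fingers are well clear of it.

```bash
python3 -c "
from workcell import *
print(hand_in())"
```

```text
the job is handed in; nothing more can be done
None
```

I traced the arch edge from the heel rib to the toe rib with measured pressing forces of about 1.4–4.2 N against the 8 N limit. The probe is back in its stand, upright, fully home and released, and I handed the job in at about 27 s; no verdict was returned.

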